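# Peel the top parts tray off its clinging stack and hold it out over the repair mat

### The arm

A 7-joint arm with a two-finger parallel gripper is mounted at the origin on the work surface. World frame = base frame: x ahead of the robot, y to its left, z up, the work surface at z = 0. Lengths are in m, angles in rad, forces in N, time in s.
With the tool pointing down it reaches from about 0.425 to 0.8 m from the base axis. Payload 8.3 kg.
Tool frame: the origin (TCP) lies between the finger pads; the fingertips stand tips_ahead ahead of it and the grasp point (between the pads) lies 8 mm behind it (tips_ahead is the distance from the TCP to the fingertips, in m); z points along the fingers, y is the line along which they close (so a half turn about z gives the same grasp; the last joint's range is limited). The gripper opens to 85 mm and grips with 20 to 120 N. Pads are 22 mm wide; open, the fingers measure 114 mm over their backs; the gripper's body (76 mm by 85 mm) begins 54 mm behind the grasp point. The pads swing forward as they close: fully open they stand 13 mm farther back than shut.
Start: joints at [1.088, 0.383, 0.016, 1.37, -0.006, 1.388, -0.046], TCP at [0.255, -0.571, 0.242] pointing down, gripper open.
Joint ranges: [-2.95, 2.95], [-0.25, 2.06], [-1.52, 1.56], [0.18, 2.33], [-1.44, 4.58], [0.02, 2.06], [-3.01, 3.01]. Speed limits (rad/s): [2.39, 2.39, 3.01, 3.01, 3.14, 3.14, 3.14].

### API

Orientations are given as a unit quaternion [x, y, z, w].
In Python, from bench import get_obs, grab_frame, finish_job, tips_ahead gives the robot as it stands.
- The arm moves only by the tool move_arm, never from a script. Its argument "series" is a list of rows, each a list of 4 numbers: the shift along the tool's x, y, z normalised to -1 to 1, where 1 is 0.1 m, then the turn about the tool's z normalised to -1 to 1, where 1 is 90 degrees. In form: [[dx, dy, dz, turn], ...]. A call has 1 to 20 rows; each row shifts and turns the commanded pose from where the row before left it, along the tool's axes as they then stand; what a row does not reach is not made up. A row lasts 1/12 s, in which the tool goes at most 41.7 mm and 7.16 degrees, less where a joint would pass 70% of its speed; a pose out of reach is approached as far as the arm can. A call with a number of a shift or a turn outside -1 to 1 is refused whole. A call with a gripper value outside its range is refused whole. "gripper" is the opening, from -1 (shut) to 1 (fully open), set as the call begins (left out, the last holds). The fingers move at their own pace and stop on an object; "newtons" is the grip in N (left out, the last holds). Time passes only in rows, so rows that do not move let the fingers close. It gives the time, the measured TCP pose, the force, the opening and the grip force at its end, in the units of the state.
- get_obs(): the state, without advancing time (a new reading comes with each control period).
- grab_frame(name): name is "scene" or "side" or "wrist"; returns a dict with "image" (400x640x3 uint8, red, green, blue), "vertical_fov" (degrees; the focal length in pixels is half the picture's height over the tangent of half this angle, whatever the lens; pixels are square), "cx", "cy" (the principal point, pixels), "view" (4x4, takes a point from world to camera coordinates); the wrist camera has in their place "tool_from_camera" (4x4, takes a point from camera to tool coordinates, whose origin is the TCP and whose axes are the flange's). Camera axes: x right, y up, looking along -z (the intrinsics and any distortion apply to the point x, -y, -z); pixel columns grow to the right and rows downward; lengths in m; the calibration is good to about 2 mm. A picture is of the moment at which its call begins: read the wrist's pose just before it. There is no depth.
- finish_job(): hands the job in; it is judged then, once.
The state is a dict: "t": time; "q": joint angles; "dq": joint speeds; "effort": joint torques, N m; "ee_pos": TCP position; "ee_rot": TCP orientation; "ft_force": force on the tool from outside, world axes, zero at the start; "wrist_torque": the same for the moment, N m; "opening": finger opening in m; "grasp_force": force on a finger pad.
Only numpy, scipy, OpenCV 4.12 (cv2) and the standard library are available. Lean on these libraries where they do the work, as an engineer would, in place of code of your own. Each camera call takes 0.05 s, during which the arm holds its last target. There are 200 camera calls.

### The job

The pink parts trays in the aluminium holder cling together: turn the black hold-down latch until its nose points at the yellow mark, then peel off the top tray by its corner pull tab, raising that corner first while the opposite corner is still down, and leave the other trays in the holder. Carry the tray, face up, to the blue repair mat and finish still holding it by its tab, level and motionless, about 13 cm above the middle of the mat, with the latch left at its mark and everything else on the bench left alone.

Things in the scene. Friction and masses are not known exactly. Their poses are not given: they have to be found in the camera images.
- holder: Aluminium tray holder, fixed: plate 204 x 204 x 8 mm with guide uprights (tops 34 mm above the bench) round a stack of four nested square pink trays, the lower two fixed in it. Origin: centre of the plate's underside, on the bench; x, y along its sides, z up. The top tray's rim spans 36 to 42 mm above the bench. The latch's steel post stands at x = -88, y = -28 mm, just outside the trays.
- latch (a joint): Angle of the black hold-down latch on its upright post, rad. 0: nose along the holder's +x, over the tray rims; grows as it turns clockwise seen from above; 1.571: nose along the holder's -y, at the yellow mark; stop at 2.2. Starts at 0.1 to 0.5. Nose 38 mm long from the axis, 13 wide, 43.5 to 49.5 mm above the bench. Friction 0.06 N m keeps it where it is left; no click at the mark.
- latch_grip (a point): Middle of the latch's thumb wing, on the turning axis, 63.5 mm above the bench. The wing is an upright black bar 30 mm long (along the nose), 9 mm thick, spanning 49.5 to 73.5 mm above the bench. Local x points along the nose, z up.
- open_mark (a point): Yellow mark on the holder's plate (bar with a dot), 62 mm to the holder's -y side of the latch's axis; the point is the dot's centre.
- tray: Top tray, pink formed plastic, about 50 g, loose: 130 mm square with cut corners, 16 mm deep, rim 6 mm high and 7 wide round its top. Origin: centre of its underside; z up when upright, x and y as the holder's at the start. It sits 6 mm above the tray below; its four corners cling to that tray, about 1.5 N each, and let go once that corner has risen about 5 mm.
- tab (a point): Grip point of the top tray's pull tab: an upright flat tab, 5 mm thick, 18 tall, standing out from the tray's -x +y corner along the diagonal, 84 to 110 mm from the centre. The point: 97 mm from the centre, 20 mm above the tray's underside, 46 above the bench at the start; the tab spans 10 mm below to 8 above it. Axes as the tray's. The lower trays have lower tabs at the other three corners.
- far_corner (a point): Underside of the top tray's rim at the corner diagonally opposite the tab (+x -y), 78.5 mm from the tray's centre (the cut corner's outer edge lies 82 mm from it), 10 mm above the tray's underside, 36 mm above the bench at the start. Axes as the tray's.
- tray_below: The second tray of the stack, loose, same shape, its tab at the +x +y corner; must stay in the holder. It clings to the tray beneath about twice as hard as to the top tray. Origin: centre of its underside, 20 mm above the bench.
- mat: Blue silicone repair mat 240 x 300 mm, 3 mm thick, fixed on the bench. Origin: centre of its underside; x along the short side, z up.
- board: Amber circuit board 45 x 150 mm with upright capacitors up to 27 mm tall, lying on the mat's +x part, long side along the mat's y. Origin: centre of the underside.
- cutters: Side cutters with orange handles, 130 mm long, 14 mm high, lying on the mat's -x part. Origin: centre of the underside.
- multimeter: Multimeter in a green holster, 185 x 90 x 42 mm, lying on its back beyond the work area. Origin: centre of the underside.
- solder_reel: Reel of solder, 54 mm across, 48 mm high, standing on the bench at the right. Origin: centre of the underside.
- flux_jar: Amber jar with a black cap, 44 mm across, 50 mm high. Origin: centre of the underside.
- tape_roll: Roll of amber tape lying flat, 72 mm across, 19 mm high, at the left. Origin: centre of the underside.
- screwdriver: Screwdriver with a red handle, 185 mm long, 20 mm high, lying at the right. Origin: under the front end of the handle.
There are look-alikes about, which are no part of the job. What is shaped like the tray but red or turquoise is not meant.

How it is judged:
By the outcome, as a careful person would: the job done as asked, in the order asked, and still so for the second after the job is handed in, while the arm keeps its last pose, push and grip.
It also fails if it takes over 54 s, if anything falls off the work surface, if the arm or the gripper's body presses on something with over 40 N, if the wrist force passes 120 N, or if a joint passes its speed limit or range.

## Working session

There is one attempt and no reset: what is moved stays moved. The work goes in short steps, Python scripts to look and compute and a tool call to move; the robot and the scene stay as the last step left them, time stands still between calls to the robot, and variables do not carry over. Pictures are saved under pics/ and viewed, at most 10 in all, crops included, and the job is handed in when it is done.

Besides the shell and the picture viewer there is one more tool, called after "Emit:" in YAML: its name, and indented under it one key for each argument. move_arm: Moves the arm, as the interface text tells. Scaled input: -1 to 1 covers 0.1 m each way for a shift and 90 degrees each way for a turn. Its arguments: {"type":"object","properties":{"series":{"type":"array","items":{"type":"array","items":{"type":"number","minimum":-1,"maximum":1}}},"gripper":{"type":"number"},"newtons":{"type":"number"}},"required":["series"]}

```bash
mkdir -p pics; cat > h.py <<'E'
from bench import get_obs, grab_frame, finish_job, tips_ahead
import numpy as np, cv2
from scipy.spatial.transform import Rotation as R
E
python3 - <<'E'
from h import *
o=get_obs(); print({k:np.round(v,4).tolist() for k,v in o.items()}, tips_ahead if not callable(tips_ahead) else tips_ahead())
for n in ("scene","side","wrist"):
    f=grab_frame(n); cv2.imwrite(f"pics/{n}0.png",f["image"][:,:,::-1]); np.save(f"pics/{n}0.npy",{k:v for k,v in f.items()},allow_pickle=True)
    print(n,{k:np.round(v,4).tolist() for k,v in f.items() if k!="image"})
E
```

```text
{'t': 0.0, 'q': [1.0881, 0.3843, 0.0164, 1.3712, -0.0063, 1.3882, -0.0465], 'dq': [0.0, 0.0011, 0.0012, -0.0006, -0.0017, -0.0003, 0.0], 'effort': [0.0002, -62.7587, 0.8448, -37.182, 0.0165, 0.0141, -0.0], 'ee_pos': [0.2546, -0.5703, 0.2413], 'ee_rot': [0.978, 0.2084, -0.0002, -0.001], 'ft_force': [-0.2846, -0.0785, -0.5403], 'wrist_torque': [-0.0161, -0.0621, 0.0003], 'grasp_force': 0.0, 'opening': 0.0856} 0.011
scene {'vertical_fov': 42.5256, 'cx': 320.9585, 'cy': 193.8063, 'view': [[0.0124, 0.9998, -0.0125, 0.0064], [-0.6171, 0.0175, 0.7867, 0.2487], [0.7868, -0.002, 0.6172, -1.9143], [0.0, 0.0, 0.0, 1.0]]}
side {'vertical_fov': 47.6806, 'cx': 319.622, 'cy': 198.5386, 'view': [[0.8983, -0.4395, 0.0003, -0.4576], [0.2918, 0.5968, 0.7475, -0.1908], [-0.3287, -0.6713, 0.6643, -1.1777], [0.0, 0.0, 0.0, 1.0]]}
wrist {'vertical_fov': 66.2667, 'cx': 317.871, 'cy': 200.3219, 'tool_from_camera': [[0.0002, 0.9535, 0.3015, 0.078], [1.0, 0.0, -0.0008, 0.0001], [-0.0008, 0.3015, -0.9535, -0.1325], [0.0, 0.0, 0.0, 1.0]]}
```

View pics/scene0.png

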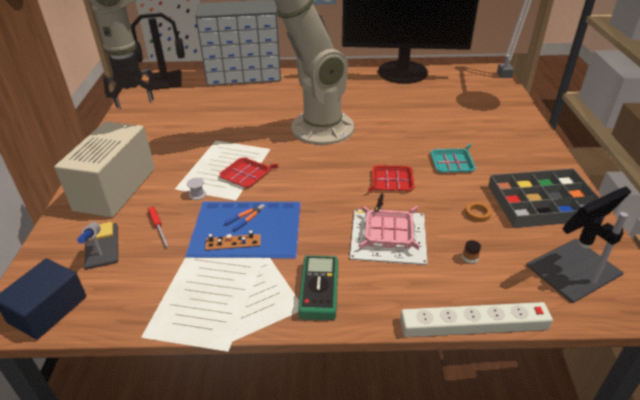

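View pics/side0.png

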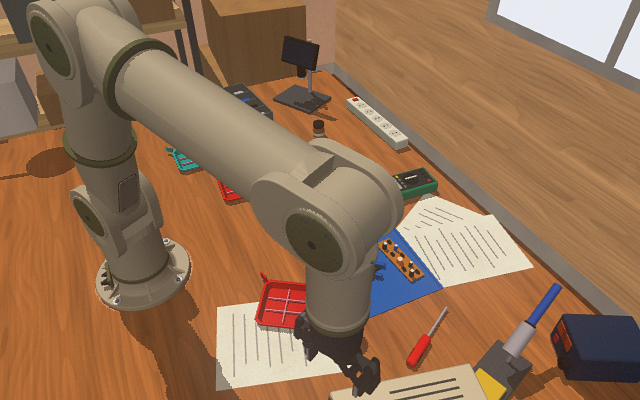

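The scene view shows the holder with pink trays at about (389,235) and the black latch near (379,202). The mat is at about (245,230), the multimeter at (319,287), and the gripper at upper left (120,85). The side view is mostly blocked by the arm. Next I'll get coarse world positions.

```bash
cat >> h.py <<'E'
def ray(f,u,v,T=None):
    h=f["image"].shape[0]; F=h/2/np.tan(np.radians(f["vertical_fov"])/2)
    d=np.array([(u-f["cx"])/F,-(v-f["cy"])/F,-1.0])
    M=np.linalg.inv(f["view"]) if T is None else T
    return M[:3,3],M[:3,:3]@d
def onz(f,u,v,z,T=None):
    c,d=ray(f,u,v,T); return c+d*(z-c[2])/d[2]
def wristT(f,o):
    M=np.eye(4); M[:3,:3]=R.from_quat(o["ee_rot"]).as_matrix(); M[:3,3]=o["ee_pos"]; return M@f["tool_from_camera"]
def proj(f,p,T):
    c=np.linalg.inv(T)@np.r_[p,1]; F=f["image"].shape[0]/2/np.tan(np.radians(f["vertical_fov"])/2)
    return f["cx"]-F*c[0]/c[2], f["cy"]+F*c[1]/c[2]
def goto(o,p,yaw=None):
    "tool-frame shift in m to world p"
    return R.from_quat(o["ee_rot"]).inv().apply(np.array(p)-o["ee_pos"])
E
python3 - <<'E'
from h import *
f=np.load("pics/scene0.npy",allow_pickle=True).item(); im=f["image"]
hsv=cv2.cvtColor(im,cv2.COLOR_RGB2HSV)
m=cv2.inRange(hsv,(105,150,80),(125,255,255)); m[:190]=0;m[270:]=0;m[:,:180]=0;m[:,310:]=0
c=max(cv2.findContours(m,0,2)[0],key=cv2.contourArea); q=cv2.approxPolyDP(cv2.convexHull(c),5,True)[:,0]
P=np.array([onz(f,*p,0.003) for p in q]);print(q.tolist(),P.round(3).tolist()); print("matc",P.mean(0).round(4))
for n,(u,v,z) in dict(h1=(356,211,.008),h2=(425,212,.008),h3=(428,262,.008),h4=(351,260,.008),tray=(389,228,.04),meter=(319,287,.03),latch=(379,202,.06),flux=(472,250,.03),red=(393,180,.03)).items(): print(n,onz(f,u,v,z).round(3))
o=get_obs(); print(R.from_quat(o["ee_rot"]).as_matrix().round(3))
big=cv2.resize(im[185:275,340:440],(800,720),interpolation=2); big=cv2.resize(big,(660,594)); cv2.imwrite("pics/hold1.png",big[:,:,::-1])
E
```

```text
[[297, 204], [292, 256], [224, 254], [234, 232], [266, 204]] [[0.454, -0.084, 0.003], [0.675, -0.092, 0.003], [0.663, -0.277, 0.003], [0.575, -0.26, 0.003], [0.452, -0.178, 0.003]]
matc [ 0.5639 -0.1785  0.003 ]
h1 [0.498 0.091 0.008]
h2 [0.508 0.293 0.008]
h3 [0.711 0.266 0.008]
h4 [0.699 0.065 0.008]
tray [0.611 0.173 0.04 ]
meter [ 0.81  -0.021  0.03 ]
latch [0.522 0.154 0.06 ]
flux [0.692 0.383 0.03 ]
red [0.378 0.214 0.03 ]
[[ 0.913  0.408 -0.001]
 [ 0.408 -0.913  0.001]
 [-0.    -0.002 -1.   ]]
```

View pics/hold1.png

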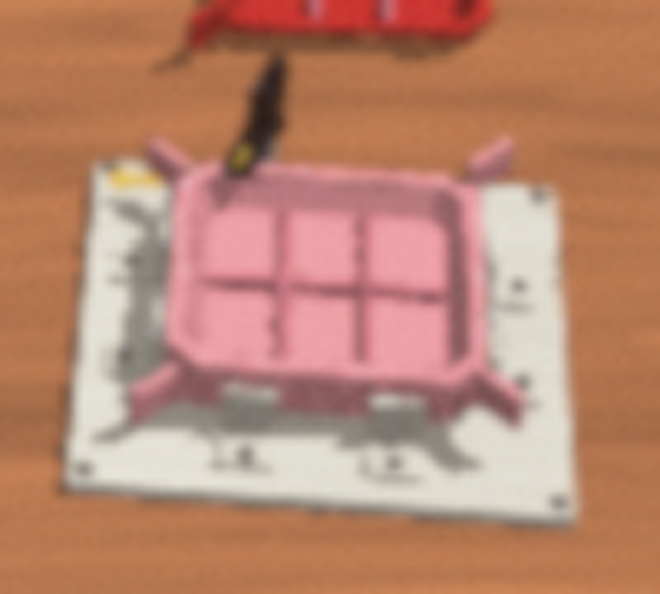

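The crop shows the holder with its -x side toward the robot: yellow mark at upper left (135,178), latch at (265,110), and the target tab at upper right (495,155). I'll move above it for a close look.

Emit:
move_arm:
  series:
    - [0.37,-0.163,0,0]
    - [0.37,-0.163,0,0]
    - [0.37,-0.163,0,0]
    - [0.37,-0.163,0,0]
    - [0.37,-0.163,0,0]
    - [0.37,-0.163,0,0]
    - [0.37,-0.163,0,0]
    - [0.37,-0.163,0,0]
    - [0.37,-0.163,0,0]
    - [0.205,-0.337,0,0]
    - [0.205,-0.337,0,0]
    - [0.205,-0.337,0,0]
    - [0.205,-0.337,0,0]
    - [0.205,-0.337,0,0]
    - [0.205,-0.337,0,0]
    - [0.205,-0.337,0,0]
    - [0.205,-0.337,0,0]
    - [0.205,-0.337,0,0]
    - [0.205,-0.337,0,0]
    - [0.205,-0.337,0,0]
  gripper: 0

```text
t: 1.82
ee_pos: [0.5536, 0.1311, 0.2423]
ee_rot: [0.978, 0.208, -0.0, 0.0]
ft_force: [0.9, 0.3, 0.8]
opening: 0.0429
grasp_force: 0.0
```

Emit:
move_arm:
  series:
    - [0,0,0,-0.078]
    - [0,0,0,-0.078]
    - [0,0,0,-0.078]
    - [0,0,0,-0.078]
    - [0,0,0,-0.078]
    - [0,0,0,-0.078]
    - [0,0,0,-0.078]
    - [0,0,0,-0.078]
    - [0,0,0,-0.078]
    - [0,0,0,-0.078]
    - [0,0,0,-0.078]
    - [0,0,0,-0.078]
    - [0,0,0,-0.078]
    - [0,0,0,-0.078]
    - [0,0,0,-0.078]
    - [0,0,0,-0.078]
    - [0,0,0,-0.078]
    - [0,0,0,-0.078]
    - [0,0,0,-0.078]
    - [0,0,0,0]

```text
t: 3.48
ee_pos: [0.5537, 0.1292, 0.242]
ee_rot: [0.193, 0.981, -0.0, -0.0]
ft_force: [0.1, -0.7, 0.4]
opening: 0.0427
grasp_force: 0.0
```

```bash
python3 - <<'E'
from h import *
o=get_obs(); f=grab_frame("wrist"); f["o"]=o; np.save("pics/w1.npy",f,allow_pickle=True); cv2.imwrite("pics/w1.png",f["image"][:,:,::-1])
print(o["t"],o["ee_pos"],R.from_quat(o["ee_rot"]).as_matrix().round(3).tolist(),o["q"])
E
```

```text
3.4833 [0.55374224 0.12918691 0.24196304] [[-0.926, 0.378, -0.001], [0.378, 0.926, 0.0], [0.001, -0.0, -1.0]] [ 0.3337676   0.36305694 -0.80321532  1.50224708  0.26254178  1.38837263
  0.69799535]
```

View pics/w1.png

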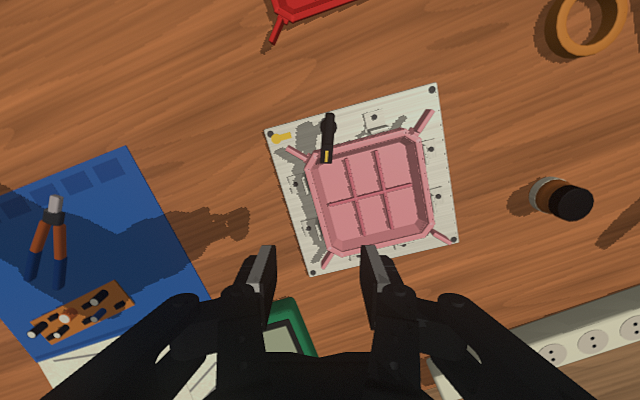

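The wrist view shows plate corners at about (265,130), (436,84), (458,241) and (309,276), and the yellow mark at (282,137). The latch's wing is near (328,122) and its nose tip at (326,160). The target tab is at (424,122). The mat is at lower left.

```bash
cat >> h.py <<'E'
from scipy.optimize import least_squares
def fit(model,pts,x0):
    "planar pose (x,y,yaw) from world points"
    def res(p):
        c,s=np.cos(p[2]),np.sin(p[2]); return (np.array(model)@np.array([[c,s],[-s,c]])+p[:2]-np.array(pts)).ravel()
    r=least_squares(res,x0); return r.x,np.abs(r.fun).max()
def H(p,x,y):
    c,s=np.cos(p[2]),np.sin(p[2]); return np.array([p[0]+c*x-s*y,p[1]+s*x+c*y])
E
python3 - <<'E'
from h import *
f=np.load("pics/w1.npy",allow_pickle=True).item(); o=f["o"];T=wristT(f,o); im=f["image"]
hsv=cv2.cvtColor(im,cv2.COLOR_RGB2HSV)
g=cv2.cvtColor(im,cv2.COLOR_RGB2GRAY)
# plate outline: not-wood mask (plate is unsaturated, trays pink)
m=((hsv[:,:,1]<60)|((hsv[:,:,0]>165)&(hsv[:,:,1]<160))).astype(np.uint8)*255; m[:, :240]=0;m[:75]=0;m[282:]=0;m[:,475:]=0
m=cv2.morphologyEx(m,cv2.MORPH_OPEN,np.ones((3,3)))
c=cv2.convexHull(max(cv2.findContours(m,0,2)[0],key=cv2.contourArea))
q=cv2.approxPolyDP(c,6,True)[:,0]; print(q.tolist())
px=[(265,130),(436,84),(458,241),(309,276)]
P=[onz(f,*p,.008)[:2] for p in px]
p,e=fit([(-.102,-.102),(-.102,.102),(.102,.102),(.102,-.102)],P,[.6,.17,0]); print("holder",p.round(4),e)
q=np.array([q[np.argmin(np.hypot(*(q-np.array(a)).T))] for a in px]); P=[onz(f,*a,.008)[:2] for a in q]
p,e=fit([(-.102,-.102),(-.102,.102),(.102,.102),(.102,-.102)],P,[.6,.17,0]); print("holder2",q.tolist(),p.round(4),e)
L=H(p,-.088,-.028); print("latch axis",L, "px",proj(f,np.r_[L,.0735],T))
tip=onz(f,326,160,.0495)[:2]; print("nose az",np.degrees(np.arctan2(*(tip-L)[::-1])),np.hypot(*(tip-L)))
print("tab",H(p,-.0686,.0686),proj(f,np.r_[H(p,-.0686,.0686),.054],T), "mark px",proj(f,np.r_[H(p,-.088,-.09),.008],T))
big=cv2.resize(im[70:190,250:450],(800,480),interpolation=2); cv2.imwrite("pics/w1c.png",big[:,:,::-1])
E
```

```text
[[333, 110], [436, 83], [457, 242], [333, 144]]Traceback (most recent call last):
  File "<stdin>", line 11, in <module>
  File "h.py", line 10, in onz
    c,d=ray(f,u,v,T); return c+d*(z-c[2])/d[2]
        ~~~^^^^^^^^^
  File "h.py", line 7, in ray
    M=np.linalg.inv(f["view"]) if T is None else T
                    ~^^^^^^^^
KeyError: 'view'
```

```bash
python3 - <<'E'
from h import *
f=np.load("pics/w1.npy",allow_pickle=True).item(); o=f["o"];T=wristT(f,o); im=f["image"]
px=[(265,130),(436,83),(457.5,242),(309,276)]
P=[onz(f,*p,.008,T)[:2] for p in px]
p,e=fit([(-.102,-.102),(-.102,.102),(.102,.102),(.102,-.102)],P,[.6,.17,0]); print("holder",p.round(4),e)
L=H(p,-.088,-.028); print("latch axis",L, "px",proj(f,np.r_[L,.0735],T))
tip=onz(f,326,160,.0495,T)[:2]; print("nose az",np.degrees(np.arctan2(*(tip-L)[::-1])),np.hypot(*(tip-L)))
print("tab",H(p,-.0686,.0686),proj(f,np.r_[H(p,-.0686,.0686),.054],T), "mark px",proj(f,np.r_[H(p,-.088,-.09),.008],T))
big=cv2.resize(im[70:190,250:450],(800,480),interpolation=2); cv2.imwrite("pics/w1c.png",big[:,:,::-1])
E
```

```text
holder [ 0.5995  0.1759 -0.1331] 0.0022206673192455284
latch axis [0.50855496 0.1598528 ] px (np.float64(329.25395432446214), np.float64(128.59357502939787))
nose az -25.976786012459765 0.03463416298979983
tab [0.54060152 0.25302436] (np.float64(425.6694495044449), np.float64(121.47333720103038)) mark px (np.float64(276.2866818232396), np.float64(137.86884776979807))
```

View pics/w1c.png

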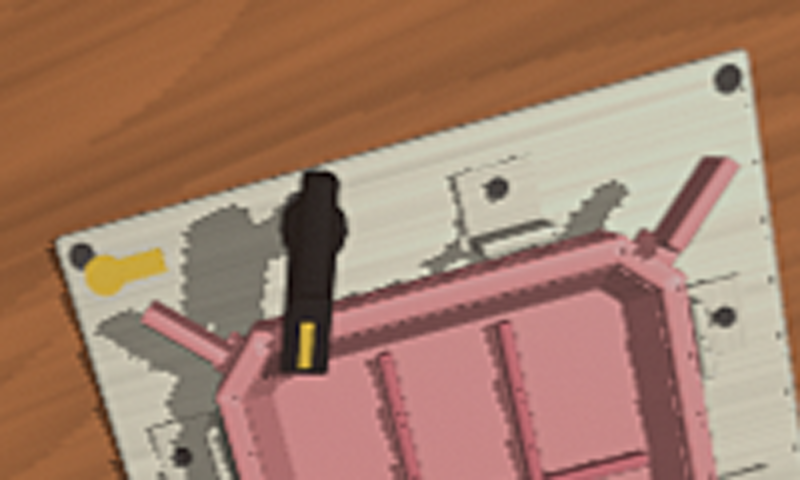

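The crop confirms the fit: the mark's dot is at (276,139) against a predicted (276,138), and the nose points at azimuth -26°, about 18° from the holder's x. I'll go down onto the wing.

Emit:
move_arm:
  series:
    - [0.267,0.057,0,0]
    - [0.267,0.057,0,0]
    - [0,0,0,0.042]
    - [0,0,0.3,0]
    - [0,0,0.3,0]
    - [0,0,0.3,0]
    - [0,0,0.3,0]
    - [0,0,0.3,0]
    - [0,0,0.15,0]
    - [0,0,0.14,0]
    - [0,0,0,0]
    - [0,0,0,0]

```text
t: 4.53
ee_pos: [0.5085, 0.1604, 0.063]
ee_rot: [0.229, 0.973, -0.0, -0.001]
ft_force: [0.4, 1.0, 0.4]
opening: 0.0429
grasp_force: 0.0
```

```bash
python3 - <<'E'
from h import *
o=get_obs(); f=grab_frame("wrist"); cv2.imwrite("pics/w2.png",f["image"][:,:,::-1])
print(o["t"],o["ee_pos"],R.from_quat(o["ee_rot"]).as_matrix().round(3).tolist(),o["ft_force"])
E
```

```text
4.5333 [0.50847031 0.16035074 0.06300534] [[-0.895, 0.446, -0.002], [0.446, 0.895, -0.0], [0.001, -0.001, -1.0]] [0.43669596 0.95622577 0.40729109]
```

View pics/w2.png

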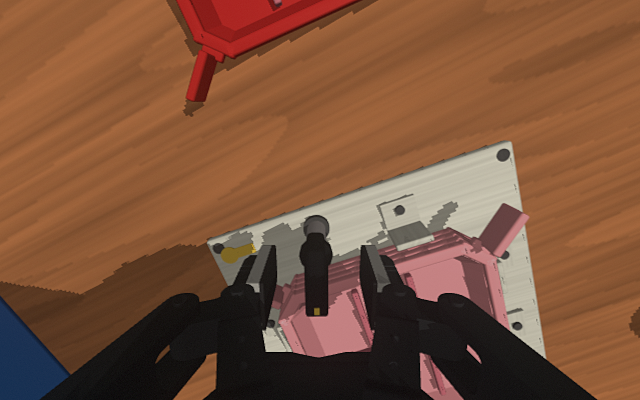

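The wing (317,250) sits centred between the fingers. I'll grip and turn.

Emit:
move_arm:
  series:
    - [0,0,0,0]
    - [0,0,0,0]
    - [0,0,0,0]
    - [0,0,0,0]
    - [0,0,0,0]
    - [0,0,0,0]
    - [0,0,0,0]
    - [0,0,0,0]
  gripper: -1
  newtons: 40

```text
t: 5.25
ee_pos: [0.5089, 0.1589, 0.0645]
ee_rot: [0.229, 0.974, -0.001, 0.0]
ft_force: [-6.0, -5.5, 12.1]
opening: 0.0083
grasp_force: 41.2
```

Emit:
move_arm:
  series:
    - [0,0,0,0.05]
    - [0,0,0,0.05]
    - [0,0,0,0.05]
    - [0,0,0,0.05]
    - [0,0,0,0.05]
    - [0,0,0,0.05]
    - [0,0,0,0.05]
    - [0,0,0,0.05]
    - [0,0,0,0.05]
    - [0,0,0,0.05]
    - [0,0,0,0.05]
    - [0,0,0,0.05]
    - [0,0,0,0.05]
    - [0,0,0,0.05]
    - [0,0,0,0.05]
    - [0,0,0,0.04]
    - [0,0,0,0]
    - [0,0,0,0]

```text
t: 6.75
ee_pos: [0.5077, 0.1583, 0.0645]
ee_rot: [0.752, 0.659, -0.002, 0.001]
ft_force: [-11.2, -8.8, 16.3]
opening: 0.0084
grasp_force: 41.9
```

Emit:
move_arm:
  series:
    - [0,0,0,0]
    - [0,0,0,0]
    - [0,0,0,0]
    - [0,0,0,0]
    - [0,0,-0.2,0]
    - [0,0,-0.3,0]
    - [0,0,-0.4,0]
    - [0,0,-0.4,0]
    - [0,0,0,-0.07]
    - [0,0,0,-0.07]
    - [0,0,0,-0.07]
    - [0,0,0,-0.07]
    - [0,0,0,-0.07]
    - [0,0,0,-0.07]
    - [0,0,0,-0.079]
    - [0,0,0,0]
    - [0,0,0,0]
  gripper: 0
  newtons: 20

```text
t: 8.17
ee_pos: [0.509, 0.1605, 0.1933]
ee_rot: [0.444, 0.896, 0.0, -0.0]
ft_force: [-0.1, 0.1, 0.6]
opening: 0.0422
grasp_force: 0.0
```

```bash
python3 - <<'E'
from h import *
o=get_obs(); f=grab_frame("wrist"); f["o"]=o; np.save("pics/w3.npy",f,allow_pickle=True)
T=wristT(f,o); im=f["image"].copy(); p=[.5995,.1759,-.1331]
print(o["t"],o["ee_pos"],R.from_quat(o["ee_rot"]).as_matrix().round(3).tolist(),o["ft_force"])
for n,q in dict(axis=(*H(p,-.088,-.028),.0735),mark=(*H(p,-.088,-.09),.008),tip=(*H(p,-.088,-.066),.0495),tab=(*H(p,-.0686,.0686),.054),tabo=(*H(p,-.0778,.0778),.054),tabi=(*H(p,-.0594,.0594),.054)).items():
    u,v=proj(f,np.array(q),T); print(n,np.round(q,4),round(u,1),round(v,1))
cv2.imwrite("pics/w3.png",cv2.resize(im[:300,120:520],(800,600),interpolation=2)[:,:,::-1])
E
```

```text
8.1667 [0.50895184 0.16053604 0.19328605] [[-0.605, 0.796, -0.0], [0.796, 0.605, 0.0], [0.0, 0.0, -1.0]] [-0.1302722   0.12165436  0.64185403]
axis [0.5086 0.1598 0.0735] 316.1 197.3
mark [0.5003 0.0984 0.008 ] 277.0 217.9
tip [0.5035 0.1222 0.0495] 288.4 216.8
tab [0.5406 0.253  0.054 ] 410.5 130.4
tabo [0.5327 0.2633 0.054 ] 411.9 114.8
tabi [0.5485 0.2427 0.054 ] 409.2 145.5
```

View pics/w3.png

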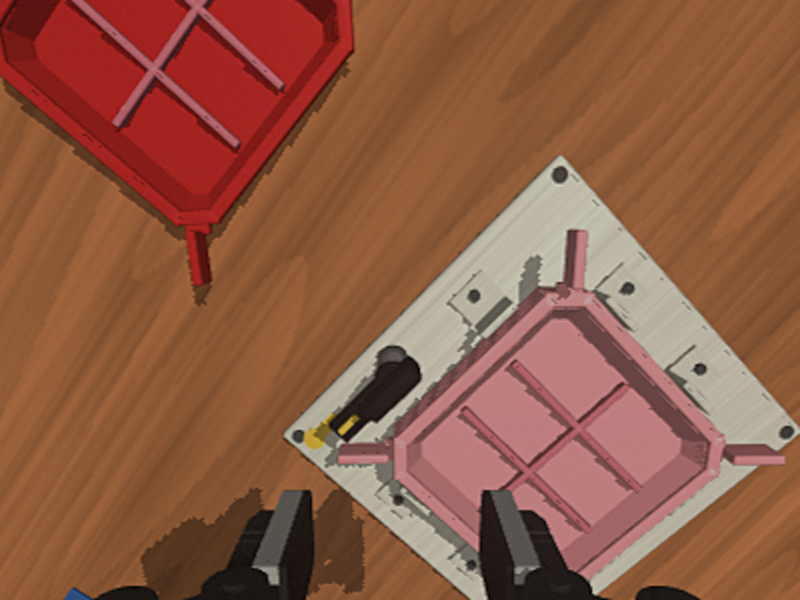

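The latch nose end, at crop (340,432) and full image (290,216), matches the predicted mark pose (288,217). The tab top is at crop (577,260), about 1.5 mm left of prediction. I'll go to the tab with a narrow opening.

Emit:
move_arm:
  series:
    - [0.27,0.26,0,0]
    - [0.27,0.27,0,0]
    - [0,0.26,0,0]
    - [0,0,0,0]
    - [0,0,0.3,0]
    - [0,0,0.3,0]
    - [0,0,0.3,0]
    - [0,0,0.2,0]
    - [0,0,0.1,0]
    - [0,0,0,0]
    - [0,0,0,0]
  gripper: -0.4

```text
t: 9.13
ee_pos: [0.539, 0.2515, 0.0739]
ee_rot: [0.443, 0.896, 0.0, -0.0]
ft_force: [0.6, 0.7, -0.3]
opening: 0.0254
grasp_force: 0.0
```

```bash
python3 - <<'E'
from h import *
o=get_obs(); f=grab_frame("wrist"); f["o"]=o; np.save("pics/w4.npy",f,allow_pickle=True)
print(o["t"],o["ee_pos"],R.from_quat(o["ee_rot"]).as_matrix().round(3).tolist(),o["ft_force"],o["opening"])
cv2.imwrite("pics/w4.png",f["image"][:,:,::-1])
E
```

```text
9.1333 [0.53897641 0.25149295 0.07389421] [[-0.607, 0.795, 0.0], [0.795, 0.607, 0.0], [0.0, 0.0, -1.0]] [ 0.59103403  0.73489082 -0.32604684] 0.025425601729455592
```

View pics/w4.png

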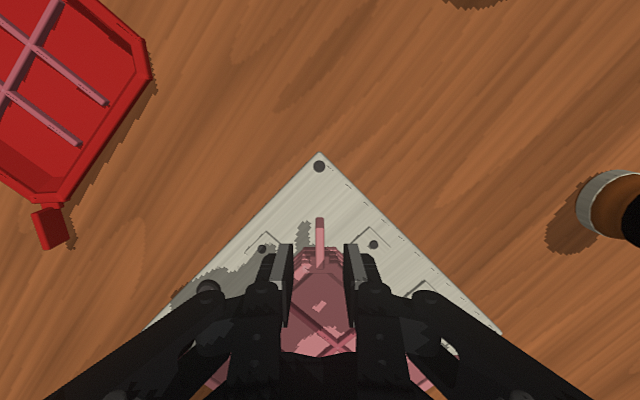

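The tab (320,230) is centred between the fingers. I'll go down to grip height and close lightly so the tray can pivot in the grip.

Emit:
move_arm:
  series:
    - [0,0,0.18,0]
    - [0,0,0.18,0]
    - [0,0,0,0]

```text
t: 9.43
ee_pos: [0.5383, 0.2507, 0.0362]
ee_rot: [0.443, 0.897, -0.001, -0.0]
ft_force: [-1.0, -0.4, -0.2]
opening: 0.0252
grasp_force: 0.0
```

Emit:
move_arm:
  series:
    - [0,0,0,0]
    - [0,0,0,0]
    - [0,0,0,0]
    - [0,0,0,0]
    - [0,0,0,0]
    - [0,0,0,0]
    - [0,0,0,0]
  gripper: -1
  newtons: 20

```text
t: 10.02
ee_pos: [0.5395, 0.2518, 0.0383]
ee_rot: [0.443, 0.897, 0.001, 0.001]
ft_force: [1.2, 1.9, 6.3]
opening: 0.0081
grasp_force: 19.6
```

Emit:
move_arm:
  series:
    - [0,0,-0.02,0]
    - [0,0,-0.02,0]
    - [0,0,-0.02,0]
    - [0,0,-0.02,0]
    - [0,0,0,0]

```text
t: 10.43
ee_pos: [0.5389, 0.2513, 0.0456]
ee_rot: [0.443, 0.897, 0.0, 0.0]
ft_force: [0.8, -0.5, -0.0]
opening: 0.008
grasp_force: 19.6
```

```bash
python3 - <<'E'
from h import *
o=get_obs(); f=grab_frame("wrist"); f["o"]=o; np.save("pics/w5.npy",f,allow_pickle=True)
g=np.load("pics/w4.npy",allow_pickle=True).item()
s=grab_frame("scene"); np.save("pics/s5.npy",s,allow_pickle=True)
print(o["wrist_torque"],o["ft_force"],o["ee_pos"])
a=g["image"][180:360,220:420]; b=f["image"][180:360,220:420]
out=np.hstack([a,b]); cv2.imwrite("pics/w5.png",cv2.resize(out,(800,360),interpolation=2)[:,:,::-1])
E
```

```text
[ 0.00039022 -0.00757678  0.02843218] [ 0.78469011 -0.52466781 -0.03911259] [0.53888245 0.25132768 0.04564602]
```

View pics/w5.png

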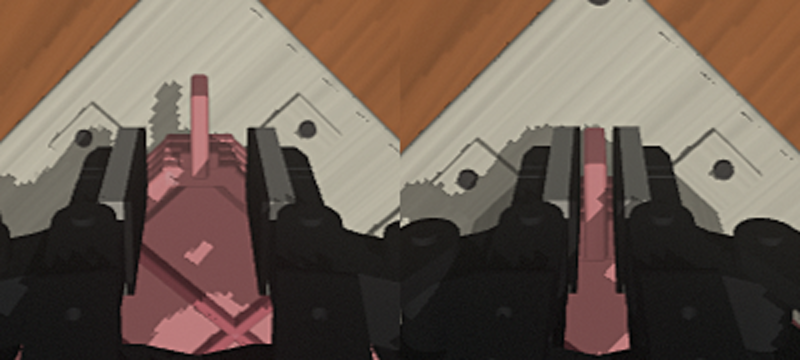

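The right crop shows the tab between the pads. I'll check numerically whether it rose.

```bash
python3 - <<'E'
from h import *
for n in (4,5):
    f=np.load(f"pics/w{n}.npy",allow_pickle=True).item(); im=f["image"]; T=wristT(f,f["o"])
    col=im[205:320:3,316:319].mean(1).astype(int); print(n,[(205+3*i,*c) for i,c in enumerate(col.tolist())])
    for dz in (0,.004,.0075):
        print(dz,[tuple(np.round(proj(f,np.r_[H([.5995,.1759,-.1331],-r*.7071,r*.7071),z+dz],T),1)) for r,z in ((.110,.036),(.110,.054),(.084,.054))])
f=np.load("pics/w5.npy",allow_pickle=True).item()["image"]
for v in (250,265,280,300): print(v,f[v,300:336].astype(int).sum(1).tolist())
E
```

```text
4 [(205, 181, 177, 160), (208, 185, 180, 163), (211, 188, 183, 165), (214, 190, 186, 168), (217, 144, 119, 111), (220, 115, 75, 74), (223, 115, 73, 73), (226, 114, 73, 73), (229, 189, 121, 121), (232, 186, 120, 120), (235, 185, 120, 120), (238, 185, 119, 119), (241, 185, 119, 119), (244, 184, 119, 119), (247, 185, 120, 120), (250, 184, 121, 120), (253, 184, 120, 120), (256, 183, 119, 119), (259, 182, 119, 119), (262, 182, 119, 119), (265, 181, 117, 118), (268, 124, 79, 79), (271, 124, 79, 79), (274, 126, 80, 81), (277, 124, 79, 79), (280, 125, 79, 79), (283, 124, 79, 79), (286, 124, 78, 79), (289, 125, 79, 79), (292, 124, 79, 79), (295, 124, 78, 78), (298, 124, 77, 78), (301, 124, 78, 78), (304, 148, 95, 96), (307, 192, 127, 127), (310, 192, 126, 127), (313, 121, 75, 76), (316, 124, 77, 78), (319, 124, 78, 79)]
0 [(np.float64(320.2), np.float64(215.8)), (np.float64(320.4), np.float64(227.5)), (np.float64(320.3), np.float64(270.4))]
0.004 [(np.float64(320.2), np.float64(218.2)), (np.float64(320.5), np.float64(230.5)), (np.float64(320.3), np.float64(274.2))]
0.0075 [(np.float64(320.3),
[... 1310 characters left out ...]
[251, 256, 252, 253, 256, 266, 188, 103, 92, 69, 226, 278, 267, 261, 283, 284, 284, 288, 284, 286, 281, 282, 261, 283, 465, 473, 257, 68, 93, 79, 221, 269, 254, 254, 256, 253]
265 [252, 250, 252, 254, 263, 166, 89, 85, 88, 63, 222, 267, 342, 401, 431, 438, 435, 435, 434, 435, 441, 423, 364, 291, 302, 291, 162, 70, 93, 85, 81, 215, 262, 256, 252, 249]
280 [347, 349, 357, 314, 177, 84, 103, 91, 82, 62, 131, 162, 285, 376, 423, 438, 434, 440, 454, 361, 275, 249, 224, 187, 183, 174, 109, 64, 96, 102, 101, 80, 257, 358, 357, 271]
300 [67, 76, 76, 58, 95, 112, 119, 114, 73, 109, 250, 281, 249, 265, 279, 276, 274, 275, 271, 270, 269, 260, 227, 209, 259, 291, 216, 95, 59, 77, 81, 80, 79, 63, 66, 80]
```

```bash
cat > tilt.py <<'E'
from h import *
import sys
a=np.load("pics/scene0.npy",allow_pickle=True).item(); b=grab_frame("scene") if len(sys.argv)<2 else np.load(sys.argv[1],allow_pickle=True).item()
p=[.5995,.1759,-.1331]; V=np.linalg.inv(a["view"])
A,B=[cv2.cvtColor(x["image"],cv2.COLOR_RGB2GRAY) for x in (a,b)]
names=dict(far=(.0555,-.0555,.042),mid_xy=(.0555,.0555,.042),mid_mm=(-.0555,-.0555,.042),tabc=(-.0555,.0555,.042),cen=(0,0,.03),xedge=(.065,0,.042),yedge=(0,-.065,.042),ref=(.102,.102,.008),ref2=(.102,-.102,.008))
P=np.array([proj(a,np.r_[H(p,x,y),z],V) for x,y,z in names.values()],np.float32)
Q=np.array([proj(a,np.r_[H(p,x,y),z+.01],V) for x,y,z in names.values()],np.float32)
n,st,e=cv2.calcOpticalFlowPyrLK(A,B,P[:,None],None,winSize=(11,11),maxLevel=1)
for k,u,v,q,s,er in zip(names,P,n[:,0],Q,st,e): print(k,u.round(1),"flow",(v-u).round(2),"per10mm",(q-u).round(2),s[0],er[0].round(1))
E
python3 tilt.py pics/s5.npy
```

```text
far [368.4 236.9] flow [-0.03  0.04] per10mm [ 0.17 -2.75] 1 3.4
mid_xy [410.2 239.9] flow [-0.08 -0.28] per10mm [ 0.36 -2.76] 1 7.2
mid_mm [370.3 210.4] flow [-41.5   46.84] per10mm [ 0.16 -2.7 ] 1 21.6
tabc [409.6 213.1] flow [1.81 1.68] per10mm [ 0.33 -2.71] 1 27.8
cen [389.2 227.9] flow [-11.29  18.55] per10mm [ 0.25 -2.7 ] 1 28.3
xedge [389.2 240.8] flow [ 0.27 -0.18] per10mm [ 0.26 -2.76] 1 4.5
yedge [365.9 223. ] flow [-68.09  24.43] per10mm [ 0.15 -2.73] 1 37.9
ref [427.1 262.8] flow [0.18 0.1 ] per10mm [ 0.44 -2.7 ] 1 2.6
ref2 [349.5 256.8] flow [-0.08  0.05] per10mm [ 0.08 -2.68] 1 2.9
```

The far corner hasn't moved in the scene view while the tab is up about 7.5 mm, so the tray is peeling. I'll keep raising it gently.

Emit:
move_arm:
  series:
    - [0,0,-0.02,0]
    - [0,0,-0.02,0]
    - [0,0,-0.02,0]
    - [0,0,0,0]

```text
t: 10.87
ee_pos: [0.5389, 0.2516, 0.0519]
ee_rot: [0.443, 0.897, 0.0, 0.0]
ft_force: [-0.1, 0.6, -0.5]
opening: 0.0081
grasp_force: 19.8
```

```bash
python3 tilt.py | grep -E "far|xy|xedge"
```

```text
far [368.4 236.9] flow [ 0.1  -0.04] per10mm [ 0.17 -2.75] 1 3.4
mid_xy [410.2 239.9] flow [ 0.12 -0.51] per10mm [ 0.36 -2.76] 1 11.9
xedge [389.2 240.8] flow [ 0.37 -0.65] per10mm [ 0.26 -2.76] 1 3.7
```

Emit:
move_arm:
  series:
    - [0,0,0,0]
    - [0,0,0,0]
    - [0,0,0,0]
    - [0,0,-0.02,0]
    - [0,0,-0.02,0]
    - [0,0,-0.02,0]
    - [0,0,-0.02,0]
    - [0,0,-0.02,0]
    - [0,0,0,0]
  newtons: 90

```text
t: 11.67
ee_pos: [0.5391, 0.2515, 0.0619]
ee_rot: [0.443, 0.897, 0.0, 0.0]
ft_force: [-0.3, 0.3, -0.5]
opening: 0.0035
grasp_force: 128.0
```

```bash
python3 tilt.py | grep -E "far|xy|xedge"
```

```text
far [368.4 236.9] flow [-0.23 -3.42] per10mm [ 0.17 -2.75] 1 7.2
mid_xy [410.2 239.9] flow [0.24 0.72] per10mm [ 0.36 -2.76] 1 12.7
xedge [389.2 240.8] flow [ 0.48 -4.07] per10mm [ 0.26 -2.76] 1 6.5
```

The far corner has let go and the tray is free. I'll lift it clear and measure the mat and the tray's tilt.

Emit:
move_arm:
  series:
    - [0,0,-0.1,0]
    - [0,0,-0.2,0]
    - [0,0,-0.25,0]
    - [0,0,-0.2,0]
    - [0,0,-0.1,0]
    - [0,0,0,0]
    - [0,0,0,0]

```text
t: 12.3
ee_pos: [0.5389, 0.2513, 0.1464]
ee_rot: [0.443, 0.897, 0.0, 0.0]
ft_force: [-0.4, 0.1, -0.6]
opening: 0.0034
grasp_force: 128.1
```

```bash
cat > meas.py <<'E'
from h import *
s=grab_frame("scene"); sd=grab_frame("side"); o=get_obs(); np.save("pics/last.npy",{"s":s,"sd":sd,"o":o},allow_pickle=True)
print(o["t"],o["ee_pos"].round(4) if hasattr(o["ee_pos"],"round") else o["ee_pos"],o["opening"],o["grasp_force"],np.round(o["ft_force"],1))
E
python3 meas.py; python3 - <<'E'
from h import *
f=np.load("pics/scene0.npy",allow_pickle=True).item(); hsv=cv2.cvtColor(f["image"],cv2.COLOR_RGB2HSV)
m=cv2.inRange(hsv,(100,100,50),(128,255,255)); m[:195]=0;m[265:]=0;m[:,:175]=0;m[:,310:]=0
m=cv2.morphologyEx(m,cv2.MORPH_OPEN,np.ones((3,3)))
c=np.vstack([k for k in cv2.findContours(m,0,2)[0] if cv2.contourArea(k)>100]); q=cv2.approxPolyDP(cv2.convexHull(c),5,True)[:,0]
P=np.array([onz(f,*p,.003)[:2] for p in q]); print(q.tolist(),P.round(3).tolist())
pts=np.array([onz(f,*p[0],.003)[:2]*1000 for p in cv2.convexHull(c)],np.float32); print(cv2.minAreaRect(pts))
d=np.load("pics/last.npy",allow_pickle=True).item()
im=np.vstack([cv2.resize(d["s"]["image"][150:270,300:500],(500,300),interpolation=2),cv2.resize(d["sd"]["image"][100:300,150:483],(500,300),interpolation=2)])
cv2.imwrite("pics/c6.png",im[:,:,::-1])
E
```

```text
12.4 [0.5381 0.2508 0.1449] 0.0034756725792394237 128.05972860194743 [-0.3 -0.5 -0.7]
[[187, 252], [204, 202], [298, 203], [294, 257]] [[0.653, -0.379], [0.437, -0.369], [0.45, -0.082], [0.679, -0.087]]
((558.1969604492188, -228.27145385742188), (296.6253967285156, 231.73983764648438), 87.62439727783203)
```

View pics/c6.png

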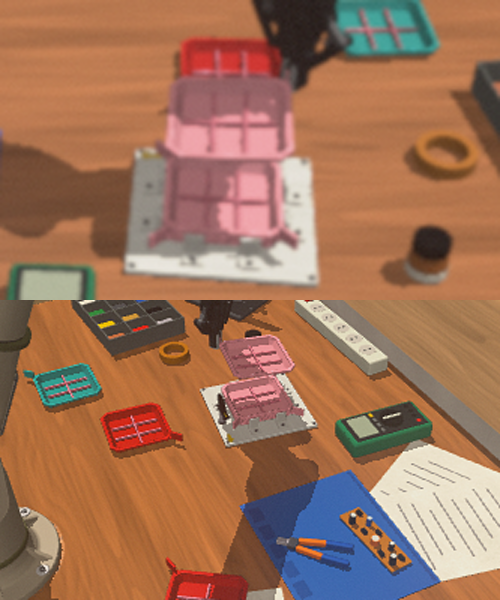

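The scene half shows the top tray held above the stack, with the second tray still in the holder. The side half shows the mat with the cutters and board on it. I'll carry the tray to the mat.

Emit:
move_arm:
  series:
    - [-0.1,-0.095,0,0]
    - [-0.1,-0.095,0,0]
    - [-0.21,-0.198,0,0]
    - [-0.21,-0.198,0,0]
    - [-0.21,-0.198,0,0]
    - [-0.21,-0.198,0,0]
    - [-0.21,-0.198,0,0]
    - [-0.21,-0.198,0,0]
    - [-0.21,-0.198,0,0]
    - [-0.21,-0.198,0,0]
    - [-0.21,-0.198,0,0]
    - [-0.21,-0.198,0,0]
    - [-0.21,-0.198,0,0]
    - [-0.21,-0.198,0,0]
    - [-0.14,-0.134,0,0]
    - [-0.1,-0.1,0,0]
    - [0,0,0,0]
    - [0,0,0,0]
    - [0,0,0,0]

```text
t: 13.98
ee_pos: [0.4963, -0.1526, 0.1455]
ee_rot: [0.442, 0.897, 0.0, -0.001]
ft_force: [-0.4, -0.6, -1.2]
opening: 0.0034
grasp_force: 128.1
```

```bash
cp pics/last.npy pics/hold6.npy; python3 meas.py; cat > pose.py <<'E'
from h import *
d=np.load("pics/last.npy",allow_pickle=True).item(); o=d["o"]; b=np.load("pics/hold6.npy",allow_pickle=True).item()
def mat(f,box):
    hsv=cv2.cvtColor(f["image"],cv2.COLOR_RGB2HSV); m=cv2.inRange(hsv,(100,100,50),(128,255,255)); k=np.zeros_like(m); x0,y0,x1,y1=box; k[y0:y1,x0:x1]=m[y0:y1,x0:x1]
    k=cv2.morphologyEx(k,cv2.MORPH_OPEN,np.ones((3,3)))
    c=np.vstack([q for q in cv2.findContours(k,0,2)[0] if cv2.contourArea(q)>150]); return np.array([onz(f,*p[0],.003)[:2]*1000 for p in cv2.convexHull(c)],np.float32)
print("mat side",cv2.minAreaRect(mat(b["sd"],(300,210,450,330))))
# pink top-tray hulls over the mat
rim=[(65,-40),(65,40),(50,65),(-40,65),(-65,40),(-65,-40),(-40,-65),(40,-65)]
k=.092-.082; e=.065-k*2**.5  # cut corner: outer edge 82 mm from centre
oct_=[(.065,-e),(.065,e),(e,.065),(-e,.065),(-.065,e),(-.065,-e),(-e,-.065),(e,-.065)]
zz=[.016,.010]
H3=np.array([(x,y,z) for z in zz for x,y in oct_])
obs=[]
for n,f in (("scene",d["s"]),("side",d["sd"])):
    V=np.linalg.inv(f["view"]); c0=proj(f,np.array([.557,-.229,.145]),V)
    hsv=cv2.cvtColor(f["image"],cv2.COLOR_RGB2HSV)
    m=(((hsv[:,:,0]>165)|(hsv[:,:,0]<4))&(hsv[:,:,1]>50)&(hsv[:,:,1]<125)).astype(np.uint8)*255
    w=np.zeros_like(m); x,y=map(int,c0); r=65; w[max(0,y-r):y+r,max(0,x-r):x+r]=255; m&=w
    m=cv2.morphologyEx(m,cv2.MORPH_OPEN,np.ones((3,3)))
    c=max(cv2.findContours(m,0,2)[0],key=cv2.contourArea); print(n,c0,cv2.boundingRect(c),cv2.contourArea(c)); obs.append((f,V,c[:,0].astype(float),m))
def hulls(p):
    X=R.from_euler("ZYX",[p[3],p[4],p[5]]).apply(H3)+p[:3]
    return [cv2.convexHull(np.array([proj(f,x,V) for x in X],np.float32)) for f,V,_,_ in obs]
tabdir=np.array([-1,1])
def res(p):
    out=[]
    for h,(f,V,c,m) in zip(hulls(p),obs):
        ds=np.array([cv2.pointPolygonTest(h,(float(a),float(b_)),True) for a,b_ in c]); 
        out.append(np.interp(np.linspace(0,1,80),np.linspace(0,1,len(ds)),ds)-.0)
    return np.concatenate(out)
best=least_squares(res,[.557,-.229,.13,-.133,0,0],loss="soft_l1",f_scale=.7,diff_step=1e-4,x_scale=[.01,.01,.01,.1,.1,.1])
p=best.x; n=R.from_euler("ZYX",p[3:]).apply([0,0,1]); az=np.radians(127.4)
print("tray",p.round(4),"cost",best.cost,"median|r|",np.median(abs(res(p))).round(2)); print("normal",n.round(3),"tilt deg",np.degrees(np.arccos(n[2])).round(2),"along tab dir",np.degrees(n[0]*np.cos(az)+n[1]*np.sin(az)).round(2),"across",np.degrees(-n[0]*np.sin(az)+n[1]*np.cos(az)).round(2))
E
python3 pose.py
```

```text
14.0833 [ 0.4967 -0.1522  0.146 ] 0.0031318400729610086 128.1231574807316 [ 0.4 -0.1 -1.5]
mat side ((552.6451416015625, -231.1348876953125), (298.67205810546875, 238.3031005859375), 88.20802307128906)
scene (np.float64(240.29634263124763), np.float64(188.21721010309105)) (213, 171, 55, 37) 1428.5
side (np.float64(378.0559799501063), np.float64(221.57876947843957)) (346, 203, 64, 45) 1924.5
tray [ 0.5551 -0.2286  0.1254 -0.1207  0.0612  0.    ] cost 52.873028311097514 median|r| 0.77
normal [ 0.061 -0.007  0.998] tilt deg 3.51 along tab dir -2.45 across -2.51
```

```bash
python3 - <<'E'
s=open("pose.py").read()
i=s.index("best=least"); j=s.index("p=best.x")
s=s[:i]+'''X0=np.array([.556,-.229,.13,-.133,0,0]); S=np.array([.01,.01,.01,.1,.1,.1])
best=min((least_squares(lambda q:res(X0+S*q),q0,loss="soft_l1",f_scale=.5,diff_step=1e-3) for q0 in ([.1]*6,[.1,.1,.1,.1,.5,.5],[.1,.1,.1,.1,-.3,-.3],[.1,.1,.1,.1,.5,-.3])),key=lambda b:b.cost)
p=X0+S*best.x
'''+s[j+len("p=best.x; "):]
s=s.replace("-.0)","-.4)")
open("pose.py","w").write(s)
E
python3 pose.py
```

```text
mat side ((552.6451416015625, -231.1348876953125), (298.67205810546875, 238.3031005859375), 88.20802307128906)
scene (np.float64(240.29634263124763), np.float64(188.21721010309105)) (213, 171, 55, 37) 1428.5
side (np.float64(378.0559799501063), np.float64(221.57876947843957)) (346, 203, 64, 45) 1924.5
tray [ 0.5549 -0.2283  0.126  -0.1194  0.0647  0.0482] cost 21.52752008387649 median|r| 0.44
normal [ 0.058 -0.056  0.997] tilt deg 4.62 along tab dir -4.56 across -0.73
```

The tray is 4.6° low at the far corner, left over from the peel. I'll level it by touching that corner down on a bare strip at the mat's edge with a lighter grip. First I'll check that strip is clear.

```bash
python3 - <<'E'
from h import *
d=np.load("pics/hold6.npy",allow_pickle=True).item()
for n in("sd","s"):
    f=d[n]; V=np.linalg.inv(f["view"]); hsv=cv2.cvtColor(f["image"],cv2.COLOR_RGB2HSV)
    m=cv2.inRange(hsv,(100,100,40),(128,255,255))
    G=[[("B" if m[int(round(v)),int(round(u))] else ".") for u,v in [proj(f,np.array([x,y,.003]),V) for y in np.arange(-.40,-.06,.01)]] for x in np.arange(.43,.70,.01)]
    print(n,"rows x=.43.., cols y=-.40.."); print("\n".join("%.2f "%(.43+.01*i)+"".join(r) for i,r in enumerate(G)))
E
```

```text
sd rows x=.43.., cols y=-.40..
0.43 .....B............................
0.44 ...BBBBBBBBBBBBBBBBBBBBBBBBBBBBBB.
0.45 ...BBBBBBBBBBBBBBBBBBBBBBBBBB.BBB.
0.46 ...BBBBBBBBBBBBBBBBBB.BBBBBBBBBBB.
0.47 ...BBBBBBBBBBBBBBBBB...BBBBBBBBBB.
0.48 ...BBBBBBBBBBBBBBBB...BBBBBBBBBBB.
0.49 ...BBBBBBBBBBBBBB.....BBBBBBBBBB..
0.50 ...BBBBBBBBBBBBB.....BBBBBBBBBBB..
0.51 ..BBBBBBBBBBBBB.....BBBBBBBBBBBB..
0.52 ...BBBBBBBBBBBBBBB..BBBBBBBBBBBB..
0.53 ..BBBBBBBBBBBBBBB..BBBBBBBBBBBBB..
0.54 ...BBBBBBBBBBBBBBBBBBBBBBBBBBBBB..
0.55 ..BBBBBBBBBBBBBBBBBBBBBBBBBBBBBB..
0.56 ...BBBBBBBBBBBBBBBBBBBBBBBBBBBBB..
0.57 ..BBBBBBBBBBBBBBBBBBBBBBBBBBBBBB..
0.58 ..BBBBBBBBBBBBBBBBBBBBBBBBBBBBBB..
0.59 ..BBBBBBBBBBBBBBBBBBBBBBBBBBBBBB..
0.60 ..BBBBBBBBB............BBBBBBBBB..
0.61 ..BBBBB................BBBBBBBBB..
0.62 ..BBBBB................BBBBBBBBB..
0.63 ..BBBBB...........B....BBBBBBBBB..
0.64 ..BBBBBB............BBBBBBBBBBBB..
0.65 ..BBBBBB..BBBBBBBBBBBBBBBBBBBBBB..
0.66 ..BBBBBBBBBBBBBBBBBBBBBBBBBBBBBB..
0.67 ..........B.B.BBBBBBBBBBBBBBBBBB..
0.68 ..................................
0.69 ........................
[... 420 characters left out ...]
BBB..BBBBBBBBBBBBB..
0.53 ...BBBBBBBBBBBBBB.BBBBBBBBBBBBBB..
0.54 ...BBBBBBBBBBBBBBBBBBBBBBBBBBBBB..
0.55 ...BBBBBBBBBBBBBBBBBBBBBBBBBBBBB..
0.56 ...BBBBBBBBBBBBBBBBBBBBBBBBBBBBB..
0.57 ...BBBBBBBBBBBBBBB..BBBBBBBBBBBB..
0.58 ...BBBB.BBBBBBBBBB....BBBBBBBBBB..
0.59 ...BBBB...B...........BBBBBBBBBB..
0.60 ...BBBB...............BBBBBBBBBB..
0.61 ...BBBB...............BBBBBBBBBB..
0.62 ...BBBB...............BBBBBBBBBB..
0.63 ...BBBB...............BBBBBBBBBB..
0.64 ...BBBB........BBBBBBBBBBBBBBBBB..
0.65 ...BBBBBBBBBBBBBBBBBBBBBBBBBBBBB..
0.66 ...BBBBBBBBBBBBBBBBBBBBBBBBBBBBB..
0.67 ...BBBBBBBBBBBBBBBBBBBBBBBBBBBBB..
0.68 ............................BBBB..
0.69 ..................................
```

The strip at y > -0.16 is clear. I'll go there and come down.

Emit:
move_arm:
  series:
    - [0.12,0.085,0,0]
    - [0.23,0.165,0,0]
    - [0.28,0.2,0,0]
    - [0.28,0.2,0,0]
    - [0.28,0.2,0,0]
    - [0.15,0.11,0,0]
    - [0.07,0.05,0,0]
    - [0,0,0.2,0]
    - [0,0,0.25,0]
    - [0,0,0.25,0]
    - [0,0,0.2,0]
    - [0,0,0.1,0]
    - [0,0,0.05,0]
    - [0,0,0,0]
    - [0,0,0,0]

```text
t: 15.33
ee_pos: [0.4916, 0.0195, 0.0421]
ee_rot: [0.443, 0.897, 0.0, 0.0]
ft_force: [0.8, -0.0, 0.8]
opening: 0.0034
grasp_force: 128.2
```

Emit:
move_arm:
  series:
    - [0,0,0,0]
    - [0,0,0,0]
    - [0,0,0,0]
    - [0,0,0,0]
  newtons: 35

```text
t: 15.67
ee_pos: [0.4914, 0.0194, 0.0419]
ee_rot: [0.443, 0.897, 0.0, 0.001]
ft_force: [-0.3, -0.5, -0.2]
opening: 0.0032
grasp_force: 128.1
```

Emit:
move_arm:
  series:
    - [0,0,0.02,0]
    - [0,0,0.02,0]
    - [0,0,0.02,0]
    - [0,0,0.02,0]
    - [0,0,0.02,0]
    - [0,0,0,0]
    - [0,0,0,0]

```text
t: 16.25
ee_pos: [0.4908, 0.0195, 0.0311]
ee_rot: [0.443, 0.897, -0.0, -0.0]
ft_force: [-0.3, 0.0, 0.1]
opening: 0.003
grasp_force: 128.2
```

Emit:
move_arm:
  series:
    - [0,0,0.02,0]
    - [0,0,0.02,0]
    - [0,0,0.02,0]
    - [0,0,0,0]
    - [0,0,0,0]
  newtons: 35
  gripper: -1

```text
t: 16.67
ee_pos: [0.4911, 0.0195, 0.0254]
ee_rot: [0.443, 0.897, 0.0, 0.0]
ft_force: [0.0, 0.1, 0.9]
opening: 0.0033
grasp_force: 127.7
```

```bash
sed -i 's/X0=np.array(\[.556,-.229,.13,/X0=np.array([*C0,/; s/np.array(\[.557,-.229,.145\])/np.array(C0)+[0,0,.012]/; s/^from h import \*/from h import *\nimport sys; C0=[float(a) for a in sys.argv[1:4]] or [.556,-.229,.13]/' pose.py; python3 meas.py; python3 pose.py .55 -.057 .012
```

```text
16.7667 [0.4911 0.0195 0.0254] 0.003333977310541176 127.74288729764521 [-0.   0.2  0.5]
mat side ((552.6451416015625, -231.1348876953125), (298.67205810546875, 238.3031005859375), 88.20802307128906)
scene (np.float64(305.4920189689521), np.float64(219.31321432240003)) (281, 205, 50, 34) 1352.5
side (np.float64(340.95836471818825), np.float64(214.63206592548462)) (314, 198, 55, 38) 1371.0
tray [ 0.5495 -0.0569  0.0056 -0.1299  0.0414  0.0363] cost 14.70891507969048 median|r| 0.39
normal [ 0.036 -0.041  0.998] tilt deg 3.15 along tab dir -3.15 across -0.21
```

The tilt has dropped to 3.2° with the corner touching. I'll keep going in small steps.

Emit:
move_arm:
  series:
    - [0,0,0.02,0]
    - [0,0,0.02,0]
    - [0,0,0.02,0]
    - [0,0,0,0]
    - [0,0,0,0]

```text
t: 17.18
ee_pos: [0.4912, 0.0197, 0.0193]
ee_rot: [0.442, 0.897, 0.0, 0.0]
ft_force: [-0.2, 2.3, 2.5]
opening: 0.0035
grasp_force: 93.8
```

```bash
python3 meas.py; python3 pose.py .55 -.057 .012|tail -2
```

```text
17.2833 [0.4912 0.0197 0.0194] 0.003192239449189622 93.82860381156206 [0.6 2.5 1.8]
tray [ 0.551  -0.058   0.0028 -0.1385  0.0123  0.0065] cost 14.384380285340107 median|r| 0.34
normal [ 0.011 -0.008  1.   ] tilt deg 0.8 along tab dir -0.77 across -0.23
```

Emit:
move_arm:
  series:
    - [0,0,0.015,0]
    - [0,0,0,0]
    - [0,0,0,0]
    - [0,0,-0.05,0]
    - [0,0,-0.2,0]
    - [0,0,-0.3,0]
    - [0,0,-0.3,0]
    - [0,0,-0.3,0]
    - [0,0,-0.14,0]
    - [0,0,0,0]
    - [0,0,0,0]

```text
t: 18.2
ee_pos: [0.491, 0.0189, 0.1472]
ee_rot: [0.443, 0.896, -0.0, 0.0]
ft_force: [-0.2, 0.0, -1.1]
opening: 0.0031
grasp_force: 94.5
```

```bash
python3 meas.py; python3 pose.py .55 -.057 .135|tail -4
```

```text
18.3 [0.49   0.019  0.1456] 0.0033401079233602686 94.53286966196906 [ 0.2 -0.3 -0.5]
scene (np.float64(304.0773632963271), np.float64(184.94566459793035)) (277, 172, 53, 31) 1332.0
side (np.float64(342.3972174260224), np.float64(181.6701021816112)) (305, 150, 67, 54) 1893.5
tray [ 0.5477 -0.0562  0.1334 -0.1345  0.0578  0.0987] cost 138.13346216176896 median|r| 0.57
normal [ 0.044 -0.105  0.993] tilt deg 6.55 along tab dir -6.32 across 1.68
```

The fit is spoiled by the pink stack behind the tray, so I'll carry it back over the mat and measure there.

Emit:
move_arm:
  series:
    - [-0.1,-0.07,0,0]
    - [-0.2,-0.14,0,0]
    - [-0.25,-0.175,0,0]
    - [-0.25,-0.175,0,0]
    - [-0.25,-0.175,0,0]
    - [-0.2,-0.14,0,0]
    - [-0.12,-0.08,0,0]
    - [-0.05,-0.035,0,0]
    - [0,0,0,0]
    - [0,0,0,0]
    - [0,0,0,0]
    - [0,0,0,0]

```text
t: 19.3
ee_pos: [0.4988, -0.1518, 0.1467]
ee_rot: [0.441, 0.897, 0.0, -0.0]
ft_force: [-1.0, 0.7, -0.4]
opening: 0.0032
grasp_force: 94.5
```

```bash
python3 meas.py; python3 pose.py .556 -.229 .13|tail -4; python3 tilt.py >/dev/null; python3 - <<'E'
from h import *
# compare stack, latch region with the lifted scene: second tray and latch
a=np.load("pics/hold6.npy",allow_pickle=True).item(); b=np.load("pics/last.npy",allow_pickle=True).item()
z=np.load("pics/scene0.npy",allow_pickle=True).item()
A=b["sd"]["image"]; p=[.5995,.1759,-.1331]; f=b["sd"]; V=np.linalg.inv(f["view"])
for n,q in dict(axis=(*H(p,-.088,-.028),.0735),tip=(*H(p,-.088,-.066),.0495),mark=(*H(p,-.088,-.09),.008)).items(): u,v=proj(f,np.array(q),V); print(n,round(u),round(v),A[int(round(v))-1:int(round(v))+2,int(round(u))-1:int(round(u))+2].mean((0,1)).round())
E
```

```text
19.4 [ 0.4989 -0.1523  0.1469] 0.0036042409159105283 94.5346911476021 [0.3 0.9 0.1]
scene (np.float64(240.45894864861734), np.float64(188.87288277516947)) (212, 171, 56, 35) 1397.5
side (np.float64(377.6027159641275), np.float64(222.57542686419362)) (347, 202, 65, 44) 1913.0
tray [ 0.5578 -0.229   0.1299 -0.1283  0.0466  0.0343] cost 21.66885240476895 median|r| 0.45
normal [ 0.042 -0.04   0.998] tilt deg 3.32 along tab dir -3.27 across -0.51
axis 297 164 [96. 79. 71.]
tip 300 177 [105.  78.  31.]
mark 303 192 [189. 152.  34.]
```

The tilt is 3.3°: part of the correction sprang back because the grip stayed tight. I'll repeat it and ease the grip while the corner is supported so the strain relaxes.

Emit:
move_arm:
  series:
    - [0.1,0.07,0,0]
    - [0.2,0.14,0,0]
    - [0.25,0.175,0,0]
    - [0.25,0.175,0,0]
    - [0.25,0.175,0,0]
    - [0.2,0.14,0,0]
    - [0.12,0.08,0,0]
    - [0.05,0.035,0,0]
    - [0,0,0.2,0]
    - [0,0,0.3,0]
    - [0,0,0.3,0]
    - [0,0,0.2,0]
    - [0,0,0.1,0]
    - [0,0,0.07,0]
    - [0,0,0.05,0]
    - [0,0,0.03,0]
    - [0,0,0.03,0]
    - [0,0,0,0]
    - [0,0,0,0]

```text
t: 21.03
ee_pos: [0.4918, 0.0194, 0.0197]
ee_rot: [0.443, 0.897, 0.0, 0.001]
ft_force: [-0.9, 0.4, 0.9]
opening: 0.0034
grasp_force: 94.0
```

Emit:
move_arm:
  series:
    - [0,0,0,0]
    - [0,0,0,0]
    - [0,0,0,0]
    - [0,0,0,0]
  gripper: -0.87
  newtons: 35

```text
t: 21.37
ee_pos: [0.4911, 0.0195, 0.019]
ee_rot: [0.443, 0.897, 0.0, 0.0]
ft_force: [-0.5, 0.2, -0.4]
opening: 0.0055
grasp_force: 0.1
```

```bash
python3 meas.py; python3 pose.py .55 -.057 .012|tail -2
```

```text
21.4667 [0.491  0.0195 0.0189] 0.005475104429784072 0.11097549693658948 [-0.8 -0.4 -0.5]
tray [ 5.517e-01 -5.930e-02  2.000e-04 -1.368e-01 -1.560e-02 -6.390e-02] cost 10.92587387687269 median|r| 0.28
normal [-0.007  0.065  0.998] tilt deg 3.77 along tab dir 3.21 across -1.97
```

The grip opened fully, so the tray is resting on the bench and mat edge, far corner slightly high. I'll regrip with moderate force and lift a little.

Emit:
move_arm:
  series:
    - [0,0,0,0]
    - [0,0,0,0]
    - [0,0,0,0]
    - [0,0,0,0]
    - [0,0,0,0]
  gripper: -1
  newtons: 40

```text
t: 21.88
ee_pos: [0.4912, 0.0195, 0.019]
ee_rot: [0.443, 0.897, 0.0, 0.0]
ft_force: [-0.0, -0.6, 2.1]
opening: 0.0041
grasp_force: 43.4
```

Emit:
move_arm:
  series:
    - [0,0,-0.02,0]
    - [0,0,-0.04,0]
    - [0,0,-0.06,0]
    - [0,0,-0.06,0]
    - [0,0,0,0]
    - [0,0,0,0]

```text
t: 22.38
ee_pos: [0.4914, 0.0194, 0.0374]
ee_rot: [0.443, 0.897, 0.0, 0.001]
ft_force: [0.5, -0.5, -0.5]
opening: 0.0036
grasp_force: 42.8
```

```bash
python3 meas.py; python3 pose.py .55 -.057 .03|tail -2
```

```text
22.4833 [0.4909 0.0194 0.0368] 0.004019047960623795 42.80004680156708 [-0.5 -0.4  0.2]
tray [ 0.5518 -0.0598  0.0185 -0.1435 -0.0342 -0.0455] cost 14.406926336138337 median|r| 0.37
normal [-0.027  0.05   0.998] tilt deg 3.26 along tab dir 3.22 across -0.5
```

The tray is firmly held but now 3.2° high at the far corner, because the mat edge propped it up mid-tray. I'll move 32 mm to fully bare bench, set it flat, regrip and lift.

Emit:
move_arm:
  series:
    - [0.13,0.1,0,0]
    - [0.124,0.094,0,0]
    - [0,0,0,0]
    - [0,0,0.04,0]
    - [0,0,0.04,0]
    - [0,0,0.03,0]
    - [0,0,0.02,0]
    - [0,0,0.015,0]
    - [0,0,0,0]
    - [0,0,0,0]

```text
t: 23.32
ee_pos: [0.4909, 0.0512, 0.0222]
ee_rot: [0.443, 0.897, 0.0, -0.0]
ft_force: [-0.0, -0.4, -0.8]
opening: 0.0042
grasp_force: 42.8
```

Emit:
move_arm:
  series:
    - [0,0,0,0]
    - [0,0,0,0]
    - [0,0,0,0]
    - [0,0,0.02,0]
    - [0,0,0.02,0]
    - [0,0,0.02,0]
    - [0,0,0,0]
    - [0,0,0,0]
  gripper: -0.85

```text
t: 23.98
ee_pos: [0.4908, 0.0514, 0.0161]
ee_rot: [0.443, 0.897, -0.0, -0.0]
ft_force: [-0.3, 0.5, -0.4]
opening: 0.0063
grasp_force: 0.0
```

```bash
python3 meas.py; python3 pose.py .552 -.027 .008|tail -4
```

```text
24.0833 [0.491  0.0515 0.0163] 0.006707819642934808 0.0 [ 0.5  0.2 -0.5]
scene (np.float64(316.0327966640265), np.float64(220.64702123522386)) (291, 207, 50, 33) 1318.5
side (np.float64(336.6989560329223), np.float64(209.06459842377296)) (310, 194, 53, 36) 1239.0
tray [ 5.512e-01 -2.770e-02 -3.000e-04 -1.447e-01 -4.600e-03 -4.660e-02] cost 13.693168202720148 median|r| 0.32
normal [0.002 0.047 0.999] tilt deg 2.68 along tab dir 2.05 across -1.73
```

Emit:
move_arm:
  series:
    - [0,0,0,0]
    - [0,0,0,0]
    - [0,0,0,0]
    - [0,0,0,0]
    - [0,0,0,0]
  gripper: -1
  newtons: 40

```text
t: 24.5
ee_pos: [0.491, 0.0515, 0.0164]
ee_rot: [0.443, 0.897, 0.0, 0.0]
ft_force: [-0.5, -0.5, 0.1]
opening: 0.0042
grasp_force: 41.9
```

Emit:
move_arm:
  series:
    - [0,0,-0.02,0]
    - [0,0,-0.05,0]
    - [0,0,-0.15,0]
    - [0,0,-0.25,0]
    - [0,0,-0.3,0]
    - [0,0,-0.25,0]
    - [0,0,-0.2,0]
    - [0,0,-0.1,0]
    - [0,0,0,0]

```text
t: 25.25
ee_pos: [0.4923, 0.0516, 0.1508]
ee_rot: [0.443, 0.897, 0.001, 0.002]
ft_force: [-0.5, 1.0, -1.5]
opening: 0.0041
grasp_force: 41.8
```

Emit:
move_arm:
  series:
    - [-0.1,-0.07,0,0]
    - [-0.2,-0.14,0,0]
    - [-0.25,-0.175,0,0]
    - [-0.25,-0.175,0,0]
    - [-0.25,-0.175,0,0]
    - [-0.25,-0.175,0,0]
    - [-0.2,-0.14,0,0]
    - [-0.1,-0.07,0,0]
    - [-0.05,-0.04,0,0]
    - [0,0,0,0]
    - [0,0,0,0]
    - [0,0,0,0]
    - [0,0,0,0]

```text
t: 26.33
ee_pos: [0.4995, -0.1482, 0.1484]
ee_rot: [0.441, 0.897, 0.0, -0.0]
ft_force: [0.8, 0.3, -0.8]
opening: 0.004
grasp_force: 41.8
```

```bash
python3 meas.py; python3 pose.py .556 -.229 .13|tail -4; python3 tilt.py | grep ref
```

```text
26.4333 [ 0.4994 -0.1489  0.1484] 0.0038277655528164995 41.81785047054291 [-0.1  0.2  0.3]
scene (np.float64(240.45894864861734), np.float64(188.87288277516947)) (213, 171, 56, 35) 1350.5
side (np.float64(377.6027159641275), np.float64(222.57542686419362)) (346, 200, 66, 45) 1878.0
tray [ 0.5594 -0.2273  0.132  -0.1321 -0.0097 -0.0206] cost 23.601079339085647 median|r| 0.49
normal [-0.007  0.022  1.   ] tilt deg 1.3 along tab dir 1.23 across -0.44
ref [427.1 262.8] flow [0.2  0.13] per10mm [ 0.44 -2.7 ] 1 3.1
ref2 [349.5 256.8] flow [-0.1   0.08] per10mm [ 0.08 -2.68] 1 3.5
```

The tray is level to about 1.3°, within 3 mm of the mat's centre and about 13 cm above it. I'll settle and hand in.

Emit:
move_arm:
  series:
    - [0,0,0,0]
    - [0,0,0,0]
    - [0,0,0,0]
    - [0,0,0,0]
    - [0,0,0,0]
    - [0,0,0,0]

```text
t: 26.98
ee_pos: [0.4992, -0.1502, 0.1483]
ee_rot: [0.443, 0.897, 0.0, 0.0]
ft_force: [0.5, -0.2, -1.4]
opening: 0.0037
grasp_force: 41.8
```

```bash
python3 meas.py; python3 pose.py .556 -.229 .13|tail -2; python3 -c "
from h import *
print(finish_job())"
```

```text
27.0833 [ 0.4992 -0.1501  0.1483] 0.004221078309225159 41.81780755519867 [-0.1 -0.8 -0.3]
tray [ 0.5588 -0.229   0.1319 -0.1278 -0.0037 -0.0187] cost 22.505419425381827 median|r| 0.46
normal [-0.001  0.019  1.   ] tilt deg 1.09 along tab dir 0.91 across -0.6
the job is handed in; nothing more can be done
None
```

I handed the job in at 27 s: latch at its mark, top tray peeled tab corner first and held by its tab over the mat's middle (about 1° off level, about 13 cm up), though to level it I twice touched it to the mat's edge and twice released and regripped it while it rested on the bench (once with one side on the mat's edge).

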